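# Load the sample cassette and latch the reader's tray

## Task

Gently set the sample cassette (the white block with the upright grip fin) fully down into the pocket of the bench reader's open tray, then press the tray in by the pad on its front until the push-push latch catches, never pushing on the reader or its tray with more than 22 N. Let go and check that the tray stays in by itself; if it springs out again, the latch had not caught, so press again. Keep the cassette level throughout and leave the other things on the bench where they are.

Things in the scene. Friction and masses are not known exactly. Their poses are not given: they have to be found in the camera images.
- cassette: sample cassette, white plastic, loose, about 140 g: a flat block 50 mm (x) x 90 mm (y) x 18 mm high; on the middle of its top an upright grip fin 42 mm long (x), 12 mm thick (y), from 18 to 44 mm above the underside: grip it across its thickness. Same either way round. Origin: centre of its underside, z up. Starts flat on the bench
- reader: bench-top reader, a low cream box fixed to the bench, 190 mm deep (x), 200 mm wide (y), 82 mm high; the tray stands out of a slot in its front, 128 mm wide, 3 to 68 mm high. Origin: under the middle of its front face, at bench height; x points inwards (the way the tray is pressed), z up
- tray_pocket (a point): centre of the tray pocket's floor, 18 mm above the bench, axes as the reader's, moves with the tray; with the tray out it is 61 mm in front of the reader's face. Pocket 54 (x) x 94 mm (y): 2 mm clear all round the cassette, whose x goes along the reader's x (either way); walls 8 mm high with bevels above, 4 mm wide. A seated cassette has its origin here
- tray_front (a point): middle of the flat outer face of the push pad on the tray's front, 30 mm above the bench; the pad is 50 mm wide, 12 to 48 mm above the bench, 29 mm proud of the 122 mm wide front panel. Push here along the reader's +x. With the tray out it is 131 mm in front of the reader's face. A press ends at a stiff stop (8 N per mm): at 12 to 16 N along x it is reached, and the catch passed
- tray (a joint): how far the tray is pressed in (m): 0 = out, as at the start. A damped spring pushes it out: 3.6 N at 0, 6 N more per 0.1 m. Latched, it rests somewhere from 0.053 to 0.083 (the latch is set differently on each unit, unmeasured); to catch, it must be pressed 8 mm deeper than that and let go. Pressed less, it slides out to 0. Pressing a latched tray to its stop releases it; then press anew
- tube_rack: bystander: white block rack 60 x 90 x 32 mm (tubes' tops to 40 mm), no fin, loose; leave alone. Origin: centre of its underside
- vial: bystander: glass vial, 26 mm across, 50 mm tall, standing loose on the bench; leave alone. Origin: centre of its underside
- wash_bottle: bystander: white bottle, 64 mm across, 150 mm tall, loose; leave alone. Origin: centre of its underside
- reagent: bystander: glass bottle with cap, 70 mm across, 130 mm tall, loose; leave alone. Origin: centre of its underside
- reagent2: bystander: glass bottle with cap, 60 mm across, 110 mm tall, loose; leave alone. Origin: centre of its underside
- beaker: bystander: empty beaker, 60 mm across, 70 mm tall, loose; leave alone. Origin: centre of its underside
- carton: bystander: cardboard carton 100 x 120 x 60 mm, loose; leave alone. Origin: centre of its underside
Not all that is in view belongs to the job. Leave any purple or turquoise look-alike of the cassette alone.

How it is judged:
On the way, in this order (a step that is already met when the one before it is completed fails the run):
1. the cassette lies fully down in the pocket of the tray, the tray still out, and is let go (x of cassette in the frame of tray_pocket between -0.005 and 0.005 m and y of cassette in the frame of tray_pocket between -0.005 and 0.005 m and z of cassette in the frame of tray_pocket below 0.003 m and angle between the z axis of cassette and the z axis of reader, either way round below 0.06 rad and value of joint tray below 0.02 m and contact force between the fingers and cassette below 0.3 N), for 0.2 s.
2. the tray is pressed in (value of joint tray above 0.048 m), for 0.1 s.
At the end, for the whole second after the job is handed in: the tray stays in by its latch alone (joint between 0.048 and 0.087, at rest, untouched), with the cassette still fully down in its pocket (origin within 5 mm of the pocket's centre each way, raised less than 3 mm, level within 0.06 rad) (x of cassette in the frame of tray_pocket between -0.005 and 0.005 m and y of cassette in the frame of tray_pocket between -0.005 and 0.005 m and z of cassette in the frame of tray_pocket below 0.003 m and angle between the z axis of cassette and the z axis of reader, either way round below 0.06 rad and value of joint tray between 0.048 and 0.087 m and velocity of joint tray between -0.005 and 0.005 m/s and contact force between each of the arm, the fingers and reader below 0.3 N).
It fails at once if the robot's fingers or arm push on the reader or its tray with more than 22 N (contact force between any of the fingers, the arm and reader above 22 N).
It fails at once if the cassette is pressed on the reader or its tray with more than 50 N (contact force between cassette and reader above 50 N).
It fails at once if the cassette is tipped by more than 0.45 rad (angle between cassette's own z axis and vertical above 0.45 rad).
It fails at once if another thing on the bench is moved by more than 30 mm (distance of any of tube_rack, vial, wash_bottle, reagent, reagent2, beaker, carton from where it was at the start of the episode above 0.03 m).
It also fails if it takes over 67 s, if anything falls off the work surface, if the arm or the gripper's body presses on something with over 40 N, if the wrist force passes 120 N, or if a joint passes its speed limit or range.

## Robot

A 7-joint arm with a two-finger parallel gripper is mounted at the origin on the work surface. World frame = base frame: x ahead of the robot, y to its left, z up, the work surface at z = 0. Lengths are in m, angles in rad, forces in N, time in s.
With the tool pointing down it reaches from about 0.425 to 0.925 m from the base axis. Payload 6.8 kg.
Tool frame: the origin (TCP) lies midway between the tips of the shut fingers; the grasp point (between the pads) lies 19 mm behind it; x points along the fingers, z is the direction in which the jaws open and shut, and the axes are right-handed (so a half turn about x gives the same grasp; the last joint's range is limited). The gripper opens to 85 mm and grips with 20 to 120 N. Pads are 22 mm wide; open, the fingers measure 114 mm over their backs; the gripper's body (76 mm by 85 mm) begins 54 mm behind the grasp point. The pads swing forward as they close: fully open they stand 13 mm farther back than shut.
Start: joints at [1.228, 0.477, 0.022, 1.555, -0.011, 1.109, -0.083], TCP at [0.157, -0.656, 0.231] pointing down, gripper open.
Joint ranges: [-2.96, 2.96], [-0.34, 2.1], [-1.41, 1.46], [0.24, 2.44], [-1.37, 4.51], [0.17, 1.92], [-2.96, 2.96]. Speed limits (rad/s): [2.39, 2.39, 3.14, 3.14, 3.14, 3.14, 3.14].

## Interface

Orientations are given as a unit quaternion [w, x, y, z].
In Python, from station import bot gives the robot as it stands. The module is installed in compiled form; this text tells all that it offers.
- The arm moves only by the shell command python3 -m jog 'ROWS' [FORCE]. ROWS is text: rows parted by semicolons, each of 7 numbers parted by spaces: the shift along the tool's x, y, z in mm, then the turn, a rotation vector about the tool's x, y, z in units of 6 degrees (1.0 is 6 degrees), then the finger opening in mm, from 0 to 85.4. A call has 1 to 5 rows; each row shifts and turns the commanded pose from where the row before left it, along the tool's axes as they then stand; what a row does not reach is not made up. A row lasts 1/10 s, in which the tool goes at most 50 mm and 8.59 degrees, less where a joint would pass 70% of its speed; a pose out of reach is approached as far as the arm can. A call with a gripper value outside its range is refused whole. The fingers move at their own pace and stop on an object; FORCE is the grip in N (left out, the last holds). Time passes only in rows, so rows that do not move let the fingers close. It gives the time, the measured TCP pose, the force and the opening at its end, in the units of the state.
- bot.get_obs(): the state, without advancing time (a new reading comes with each control period).
- bot.read_camera(name): name is "scene" or "top" or "wrist"; returns (picture, depth): 420x560x3 uint8, red, green, blue; 420x560 float32, m along the optical axis (not along the pixel's ray), 0 where there is no reading.
- bot.calibration(name): a dict with "fx", "fy", "cx", "cy" (pixels), "D" ([k1, k2, p1, p2, k3] as OpenCV has them; the pictures are not rectified), "T" (4x4, takes a point from camera to world coordinates). Camera axes: x right, y up, looking along -z (the intrinsics and any distortion apply to the point x, -y, -z); pixel columns grow to the right and rows downward; lengths in m; the calibration is good to about 2 mm. A picture is of the moment at which its call begins: read the wrist's pose just before it. calibration takes no time and is no camera call; for the wrist camera it gives the pose at the moment of the call.
- bot.hand_in(): hands the job in, once; it reports no verdict.
The state is a dict: "t": time; "q": joint angles; "joint_vel": joint speeds; "joint_torque": joint torques, N m; "eef_pos": TCP position; "tool_rot": TCP orientation; "contact_force": force on the tool from outside, world axes, zero at the start; "torque": the same for the moment, N m; "gripper_width": opening from 0.0 (shut) to 1.0 (fully open).
Only numpy, scipy, OpenCV 4.12 (cv2) and the standard library are available. Lean on these libraries where they do the work, as an engineer would, in place of code of your own. Each camera call takes 0.05 s, during which the arm holds its last target.

## Working session

There is one attempt and no reset: what is moved stays moved. The work goes in short steps, Python scripts to look and compute and a shell command to move; the robot and the scene stay as the last step left them, time stands still between calls to the robot, and variables do not carry over. Pictures are saved under pics/ and viewed, and the job is handed in when it is done.

```bash
mkdir -p pics; cat > h.py <<'E'
import numpy as np, cv2
from station import bot
def snap(name,tag):
    im,d=bot.read_camera(name); c=bot.calibration(name)
    cv2.imwrite(f'pics/{tag}.png',im[:,:,::-1]); np.savez(f'pics/{tag}.npz',im=im,d=d,T=c['T'],D=np.array(c['D']),K=np.array([[c['fx'],0,c['cx']],[0,c['fy'],c['cy']],[0,0,1]]))
class V:
    def __init__(s,tag):
        z=np.load(f'pics/{tag}.npz'); s.im,s.d,s.T,s.D,s.K=[z[k] for k in('im','d','T','D','K')]
    def rays(s,uv):
        p=cv2.undistortPoints(np.array(uv,float).reshape(-1,1,2),s.K,s.D).reshape(-1,2)
        return np.c_[p[:,0],-p[:,1],-np.ones(len(p))]
    def plane(s,uv,z):
        r=s.rays(uv)@s.T[:3,:3].T; o=s.T[:3,3]
        return o+r*((z-o[2])/r[:,2])[:,None]
    def pts(s):
        h,w=s.d.shape; vv,uu=np.mgrid[:h,:w]
        r=s.rays(np.c_[uu.ravel(),vv.ravel()])*s.d.reshape(-1,1)
        return (r@s.T[:3,:3].T+s.T[:3,3]).reshape(h,w,3)
E
python3 - <<'E'
from h import *
o=bot.get_obs(); print({k:np.round(v,3) for k,v in o.items()})
snap('scene','s0');snap('top','t0');snap('wrist','w0')
for n in('scene','top','wrist'): print(n,bot.calibration(n))
E
```

```text
{'t': np.float64(0.0), 'q': array([ 1.228,  0.478,  0.022,  1.556, -0.011,  1.109, -0.083]), 'joint_vel': array([ 0.001,  0.002,  0.001, -0.   , -0.   , -0.001,  0.001]), 'joint_torque': array([ 0.0000e+00, -5.9644e+01,  1.6080e+00, -2.8120e+01,  1.3000e-02,
        9.0000e-03, -0.0000e+00]), 'eef_pos': array([ 0.157, -0.656,  0.23 ]), 'tool_rot': array([ 0.555,  0.438,  0.556, -0.438]), 'contact_force': array([-0.352,  0.301, -0.329]), 'torque': array([ 0.055, -0.01 , -0.025]), 'gripper_width': np.float64(1.003)}
scene {'fx': 464.4834880104773, 'fy': 464.4834880104773, 'cx': 281.0618622242508, 'cy': 218.21987467695632, 'D': array([-0.02644815,  0.        ,  0.        ,  0.        ,  0.        ]), 'T': array([[ 0.57829524, -0.65545335,  0.48575253,  1.07360891],
       [ 0.81580945,  0.46857209, -0.33896185, -0.39873344],
       [-0.0054364 ,  0.59230153,  0.80569805,  0.97369334],
       [ 0.        ,  0.        ,  0.        ,  1.        ]])}
top {'fx': 408.75067954333537, 'fy': 408.75067954333537, 'cx': 280.32221779898214, 'cy': 204.22137081262485, 'D': array([-0.10266015,  0.        ,  0.        ,  0.        ,  0.        ]), 'T': array([[-2.73941407e-02,  9.86964365e-01, -1.58590363e-01,
         3.27769106e-01],
       [-9.99618292e-01, -2.76155244e-02,  8.08029001e-04,
        -7.16640789e-03],
       [-3.58206023e-03,  1.58551964e-01,  9.87344136e-01,
         1.36000065e+00],
       [ 0.00000000e+00,  0.00000000e+00,  0.00000000e+00,
         1.00000000e+00]])}
wrist {'fx': 305.4349821176315, 'fy': 305.4349821176315, 'cx': 281.1698916770831, 'cy': 210.46070259012936, 'D': array([-0.05252707,  0.        ,  0.        ,  0.        ,  0.        ]), 'T': array([[ 0.23402017,  0.92719379,  0.29248288,  0.23222064],
       [-0.97222987,  0.2237693 ,  0.06853016, -0.6389415 ],
       [-0.00190795, -0.30039803,  0.95381203,  0.37338995],
       [ 0.        ,  0.        ,  0.        ,  1.        ]])}
```

View pics/s0.png

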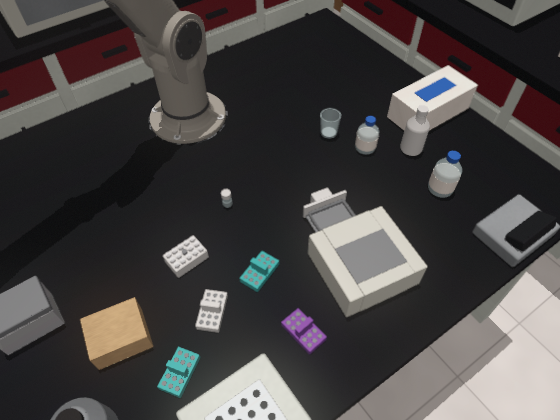

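View pics/t0.png

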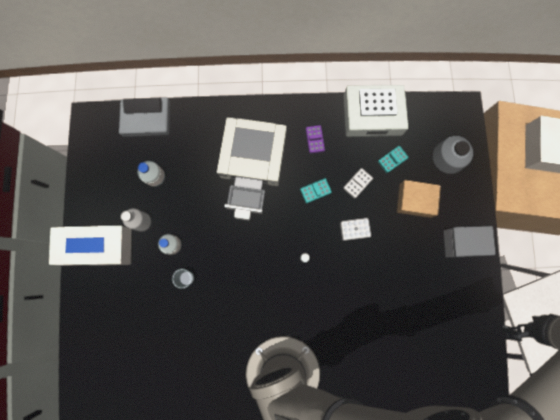

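View pics/w0.png

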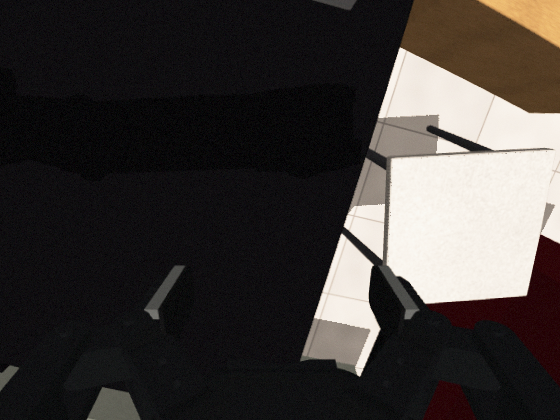

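The cassette is the white finned block, at scene (211,310) and top (358,182). The finless tube rack is at top (356,229). The reader is at top (252,150), its tray at (245,197) and the push pad at about (243,213), pressing up the image. The vial is at top (305,258).

```bash
python3 - <<'E'
from h import *
for tag,boxs in(('t0',{'cas':(335,160,382,205),'reader':(210,110,295,225)}),('s0',{'cas':(188,282,235,335),'reader':(295,185,430,310)})):
    v=V(tag); P=v.pts(); 
    for n,(a,b,c,d) in boxs.items():
        m=np.zeros(v.d.shape,bool); m[b:d,a:c]=1
        q=P[m]; col=v.im[m].astype(int); 
        print(tag,n,'z pct',np.round(np.percentile(q[:,2],[1,10,30,50,70,90,99]),4))
        for lo,hi in ((0.010,0.024),(0.024,.036),(0.036,0.052),(0.075,0.095)):
            k=m&(P[...,2]>lo)&(P[...,2]<hi)&(v.im.min(2)>70)
            if k.sum()>10:
                xy=(P[k][:,:2]*1000).astype(np.float32); r=cv2.minAreaRect(xy); print(lo,hi,k.sum(),xy.mean(0),r)
    s=cv2.resize(v.im[110:235,200:400] if tag=='t0' else v.im[170:345,180:440],None,fx=4 if tag=='t0' else 3,fy=4 if tag=='t0' else 3,interpolation=cv2.INTER_CUBIC)
    cv2.imwrite(f'pics/z_{tag}.png',s[:,:,::-1])
E
```

```text
t0 cas z pct [-0.0055 -0.0027 -0.0001  0.0016  0.004   0.0195  0.0468]
0.01 0.024 321 [ 609.0598 -271.4534] ((634.150146484375, -293.5870361328125), (49.983848571777344, 156.54959106445312), 48.42610168457031)
0.024 0.036 17 [ 611.92285 -275.82953] ((615.3189697265625, -279.15289306640625), (35.193603515625, 61.651119232177734), 47.67546463012695)
0.036 0.052 51 [ 608.68866 -270.00333] ((608.8567504882812, -271.0290222167969), (39.58592987060547, 14.827512741088867), 43.388587951660156)
t0 reader z pct [-0.0054 -0.0019  0.0011  0.0119  0.0783  0.0829  0.0873]
0.01 0.024 832 [585.88824 101.55122] ((620.6912841796875, 52.09495544433594), (177.71630859375, 294.6916198730469), 30.212491989135742)
0.024 0.036 200 [579.27936 103.59923] ((623.67529296875, 54.10902404785156), (172.508544921875, 294.6979675292969), 29.965959548950195)
0.036 0.052 245 [531.73114  106.303894] ((630.7080078125, 43.00498962402344), (172.15249633789062, 318.0597839355469), 36.24982833862305)
0.075 0.095 3425 [718.15027  79.94259] ((720.34375, 80.60687255859375), (201.2282257080078, 193.61166381835938), 79.97608947
[... 421 characters left out ...]
-269.5489196777344), (42.40127182006836, 13.680851936340332), 49.0705451965332)
s0 reader z pct [-0.0025 -0.0001  0.0022  0.0217  0.0802  0.0831  0.086 ]
0.01 0.024 952 [619.0958   85.94238] ((681.617919921875, 139.00221252441406), (329.8921813964844, 392.705078125), 49.59976577758789)
0.024 0.036 581 [649.2519   76.23989] ((659.4035034179688, 91.25871276855469), (198.97889709472656, 318.4937744140625), 79.9697494506836)
0.036 0.052 743 [646.36127  70.84131] ((657.8006591796875, 90.75535583496094), (198.22996520996094, 322.0837707519531), 80.1645278930664)
0.075 0.095 6292 [727.5003  77.1145] ((722.0338134765625, 81.04863739013672), (200.42642211914062, 192.59213256835938), 80.1864013671875)
```

View pics/z_t0.png

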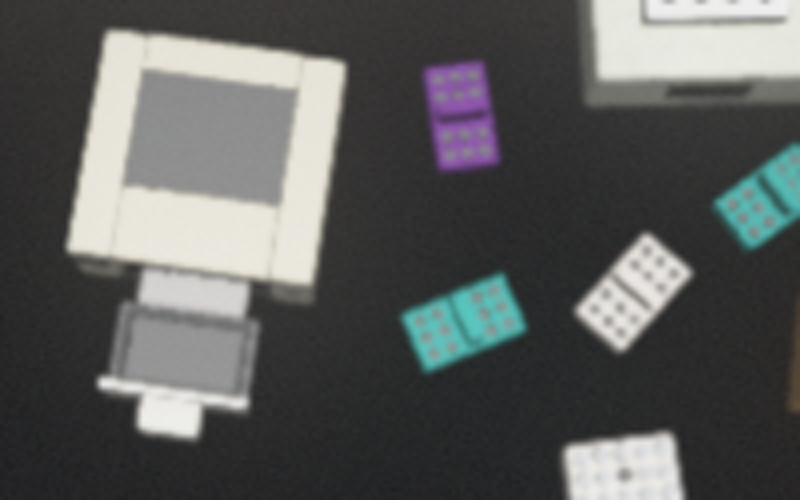

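View pics/z_s0.png

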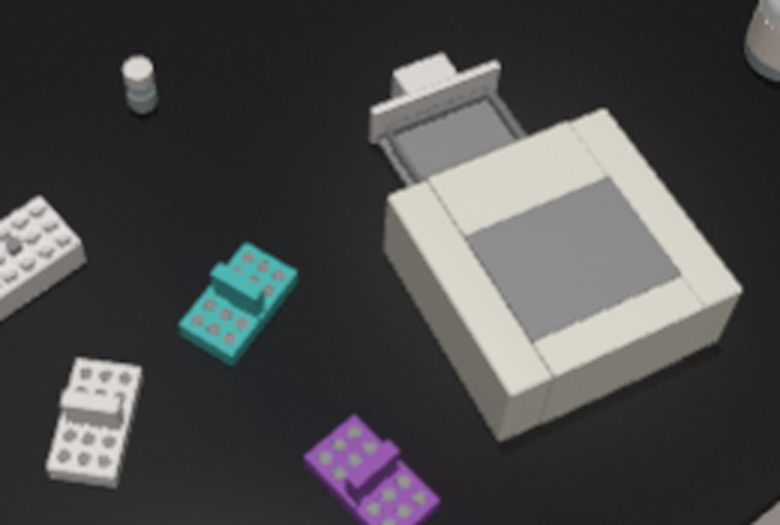

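```bash
cat >> h.py <<'E'
from scipy.spatial.transform import Rotation as R
def pose():
    o=bot.get_obs(); q=o['tool_rot']; return o['eef_pos'],R.from_quat([q[1],q[2],q[3],q[0]]),o
def plan(target,jaw_deg):
    """needed turn (units, in tool frame) to tool-down with jaw z at jaw_deg (mod 180), then shift in the new tool frame (mm)"""
    p,r,o=pose(); best=None
    for a in(jaw_deg,jaw_deg+180):
        a=np.radians(a); x=np.array([0,0,-1.]); z=np.array([np.cos(a),np.sin(a),0]); M=np.c_[x,np.cross(z,x),z]
        rv=(r.inv()*R.from_matrix(M)).as_rotvec()
        if best is None or np.linalg.norm(rv)<np.linalg.norm(best[0]): best=(rv,M)
    rv,M=best; d=np.array(target)-p
    print('t',o['t'].round(2),'p',(p*1000).round(1),'F',np.round(o['contact_force'],2),'w',o['gripper_width'].round(3),'q7',o['q'][6].round(2))
    print('turn units',(np.degrees(rv)/6).round(3),' shift after turn mm',(M.T@d*1000).round(1),' shift in present axes',(r.as_matrix().T@d*1000).round(1), 'jaw now',np.degrees(np.arctan2(r.as_matrix()[1,2],r.as_matrix()[0,2])).round(2))
E
python3 - <<'E'
from h import *
plan([.613,-.27,.21],136); p,r,o=pose(); print(r.as_matrix().round(3))
for n in [135.8]: pass
E
```

```text
Traceback (most recent call last):
  File "h.py", line 30, in plan
    print('t',o['t'].round(2),'p',(p*1000).round(1),'F',np.round(o['contact_force'],2),'w',o['gripper_width'].round(3),'q7',o['q'][6].round(2))
              ^^^^^^^^^^^^
AttributeError: 'float' object has no attribute 'round'
```

```bash
sed -i "s/o\['t'\].round(2)/round(float(o['t']),2)/; s/o\['gripper_width'\].round(3)/round(float(o['gripper_width']),3)/" h.py
python3 - <<'E'
from h import *
plan([.613,-.27,.21],136); p,r,o=pose(); print(r.as_matrix().round(3))
E
```

```text
t 0.15 p [ 156.9 -656.1  230.5] F [-0.77 -0.39 -0.23] w 0.997 q7 -0.08
turn units [-5.424e+00 -1.300e-02 -3.000e-03]  shift after turn mm [ 20.5 594.5  59.9]  shift in present axes [  20.9  533.4 -269.3] jaw now -76.54
[[-0.     0.973  0.233]
 [ 0.001  0.233 -0.973]
 [-1.    -0.    -0.001]]
```

```bash
python3 -m jog '0 0 0 -1.085 0 0 85; 0 0 0 -1.085 0 0 85; 0 0 0 -1.085 0 0 85; 0 0 0 -1.085 0 0 85; 0 0 0 -1.085 0 0 85'
python3 -m jog '0 45 5 0 0 0 85; 0 45 5 0 0 0 85; 0 45 5 0 0 0 85; 0 45 5 0 0 0 85; 0 45 5 0 0 0 85'
python3 -m jog '0 45 5 0 0 0 85; 0 45 5 0 0 0 85; 0 45 5 0 0 0 85; 0 45 5 0 0 0 85; 0 45 5 0 0 0 85'
python3 -c "
from h import *
plan([.613,-.27,.21],136)"
```

```text
t: 0.65
eef_pos: [0.157, -0.6562, 0.2309]
tool_rot: [0.656, 0.264, 0.656, -0.263]
contact_force: [-0.1, -0.1, 0.1]
gripper_width: 0.991
t: 1.15
eef_pos: [0.3323, -0.5106, 0.2311]
tool_rot: [0.655, 0.265, 0.656, -0.265]
contact_force: [1.1, -0.4, 0.5]
gripper_width: 0.995
t: 1.65
eef_pos: [0.5066, -0.3662, 0.2311]
tool_rot: [0.655, 0.265, 0.656, -0.265]
contact_force: [0.4, -0.4, 0.2]
gripper_width: 0.999
t 1.65 p [ 506.6 -366.2  231.1] F [ 0.37 -0.44  0.18] w 0.999 q7 -0.34
turn units [-0.002 -0.003  0.002]  shift after turn mm [ 21.1 143.1   9.7]  shift in present axes [ 21.1 143.1   9.7] jaw now -44.01
```

```bash
python3 -m jog '0 40 2.5 0 0 0 85; 0 40 2.5 0 0 0 85; 10 40 2.5 0 0 0 85; 10 23 2 0 0 0 85; 0 0 0 0 0 0 85'
python3 -c "
from h import *
plan([.613,-.27,.21],136)
snap('wrist','w1')"
```

```text
t: 2.15
eef_pos: [0.6138, -0.266, 0.2093]
tool_rot: [0.656, 0.264, 0.657, -0.262]
contact_force: [0.4, 0.4, -0.9]
gripper_width: 0.998
t 2.15 p [ 613.8 -266.   209.3] F [ 0.41  0.45 -0.88] w 0.998 q7 -0.56
turn units [ 0.065 -0.034 -0.016]  shift after turn mm [-0.7 -3.4  2.3]  shift in present axes [-0.8 -3.4  2.2] jaw now -43.61
```

View pics/w1.png

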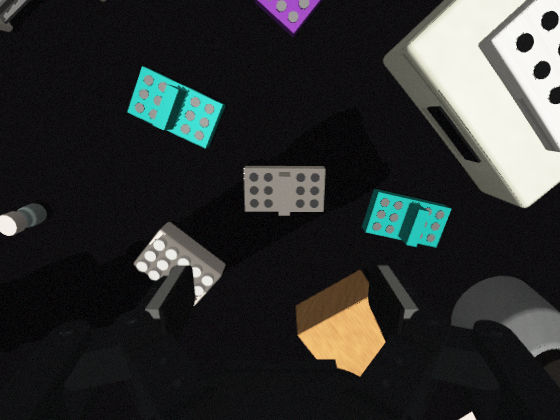

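The cassette sits at wrist (285,190), level with the jaw axis. The fin shows as a tab at (285,212), and the tube rack is at (180,262). Next I measure the outline.

```bash
python3 - <<'E'
from h import *
v=V('w1');P=v.pts();m=np.zeros(v.d.shape,bool);m[150:230,232:345]=1
for lo,hi in((.010,.026),(.034,.052)):
    k=m&(P[...,2]>lo)&(P[...,2]<hi); xy=(P[k][:,:2]*1000).astype(np.float32)
    print(k.sum(),P[k][:,2].mean().round(4),xy.mean(0),cv2.minAreaRect(xy))
b=m&(v.im.min(2)>60); c=max(cv2.findContours(b.astype(np.uint8),0,1)[0],key=cv2.contourArea).reshape(-1,2)
r=cv2.minAreaRect(c.astype(np.float32)); print(r)
c=c[c[:,1]<211]
xy=(v.plane(c,.018)[:,:2]*1000).astype(np.float32); print('outline@18',cv2.minAreaRect(xy))
E
```

```text
3134 0.0189 [ 613.2312  -273.31943] ((612.2174072265625, -274.5157775878906), (50.530887603759766, 90.23663330078125), 46.35801696777344)
484 0.0446 [ 612.9751 -273.5424] ((612.163330078125, -274.6525573730469), (42.2608642578125, 11.592608451843262), 46.302711486816406)
((284.0, 190.5), (49.0, 82.0), 90.0)
outline@18 ((612.92822265625, -273.143798828125), (50.77003860473633, 91.13617706298828), 46.323516845703125)
```

```bash
python3 -c "
from h import *
plan([.6128,-.2735,.0215],136.35)"
```

```text
t 2.2 p [ 612.3 -268.9  210. ] F [-0.95 -0.71  0.45] w 0.995 q7 -0.56
turn units [-0.022 -0.023  0.001]  shift after turn mm [188.5  -3.    3.6]  shift in present axes [188.5  -3.    4. ] jaw now -43.78
```

```bash
python3 -m jog '40 -3 3.6 0 0 0 45; 40 0 0 0 0 0 45; 40 0 0 0 0 0 45; 20 0 0 0 0 0 45; 0 0 0 0 0 0 45'
python3 -c "
from h import *
plan([.6128,-.2735,.0215],136.35); snap('wrist','w2')"
```

```text
t: 2.7
eef_pos: [0.6086, -0.277, 0.0679]
tool_rot: [0.653, 0.265, 0.658, -0.266]
contact_force: [-0.5, 1.3, -0.1]
gripper_width: 0.528
t 2.7 p [ 608.6 -277.    67.9] F [-0.45  1.3  -0.11] w 0.528 q7 -0.59
turn units [-0.078 -0.054  0.036]  shift after turn mm [46.4  5.4  0.6]  shift in present axes [46.4  5.6  0.8] jaw now -44.12
```

View pics/w2.png

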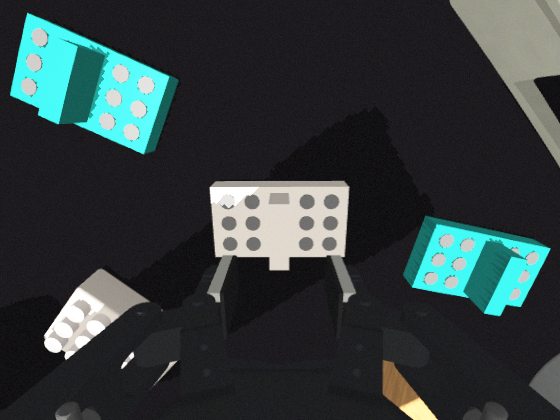

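The fin ends at (279,265), centred between the fingertips at (222,275) and (345,275), and nothing is in the way. I'll check the pose once more, then descend.

```bash
python3 - <<'E'
from h import *
plan([.6128,-.2735,.0215],136.35)
v=V('w2');P=v.pts();m=np.zeros(v.d.shape,bool);m[170:256,195:365]=1
for lo,hi in((.010,.026),(.034,.050)):
    k=m&(P[...,2]>lo)&(P[...,2]<hi); 
    if lo>.03: k[256:272,265:292]=(P[256:272,265:292,2]>lo)
    xy=(P[k][:,:2]*1000).astype(np.float32)
    print(k.sum(),P[k][:,2].mean().round(4),cv2.minAreaRect(xy))
E
```

```text
t 2.75 p [ 610.5 -277.3   70.4] F [ 0.21 -0.21  0.51] w 0.526 q7 -0.59
turn units [-0.077 -0.021  0.019]  shift after turn mm [48.9  4.3 -0.9]  shift in present axes [48.9  4.4 -0.9] jaw now -44.11
8448 0.0205 ((615.6637573242188, -271.2213439941406), (49.824913024902344, 90.43931579589844), 46.16851806640625)
1478 0.0463 ((631.9036254882812, -254.24818420410156), (91.2807846069336, 12.00308609008789), 46.12823486328125)
```

```bash
python3 -m jog '12 7.2 -0.8 -0.08 0 0 40; 12 0 0 0 0 0 40; 12 0 0 0 0 0 40; 11 0 0 0 0 0 40; 0 0 0 0 0 0 40'
python3 -c "
from h import *
plan([.615,-.2716,.0215],136.25); snap('wrist','w3')"
```

```text
t: 3.25
eef_pos: [0.6152, -0.2698, 0.0222]
tool_rot: [0.656, 0.262, 0.658, -0.262]
contact_force: [0.4, 0.3, 0.2]
gripper_width: 0.468
t 3.25 p [ 615.2 -269.8   22.2] F [0.42 0.26 0.17] w 0.468 q7 -0.61
turn units [ 0.039 -0.028  0.015]  shift after turn mm [ 0.7 -1.4  1.1]  shift in present axes [ 0.7 -1.4  1. ] jaw now -43.52
```

View pics/w3.png

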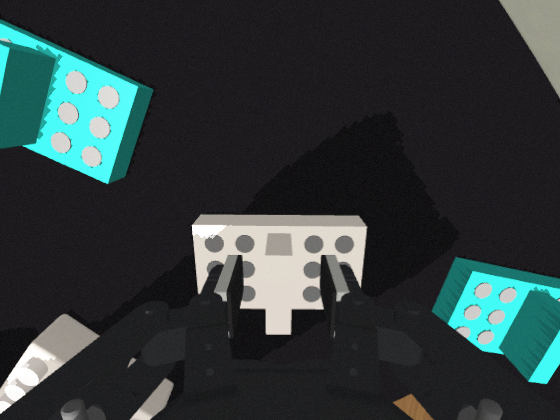

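The fin at (278,280) is centred between the pads at (230,290) and (335,290). Closing now.

```bash
python3 -m jog '0.7 0 0 0 0 0 20; 0 0 0 0 0 0 10; 0 0 0 0 0 0 5; 0 0 0 0 0 0 5; 0 0 0 0 0 0 5' 40
python3 -m jog '0 0 0 0 0 0 5; 0 0 0 0 0 0 5; 0 0 0 0 0 0 5'
python3 -m jog '-5 0 0 0 0 0 5; -25 0 0 0 0 0 5; -35 0 0 0 0 0 5; -35 0 0 0 0 0 5; 0 0 0 0 0 0 5'
python3 -c "
from h import *
plan([.5678,.1076,.12],80.2); snap('wrist','w4')"
```

```text
t: 3.8
eef_pos: [0.6172, -0.2703, 0.0242]
tool_rot: [0.657, 0.262, 0.656, -0.262]
contact_force: [-0.1, -0.9, 2.1]
gripper_width: 0.128
t: 4.1
eef_pos: [0.6171, -0.2703, 0.0242]
tool_rot: [0.657, 0.262, 0.656, -0.262]
contact_force: [0.2, 0.0, 4.8]
gripper_width: 0.129
t: 4.6
eef_pos: [0.6197, -0.2711, 0.1289]
tool_rot: [0.66, 0.262, 0.654, -0.262]
contact_force: [1.4, -0.7, -1.4]
gripper_width: 0.129
t 4.6 p [ 619.7 -271.1  128.9] F [ 1.45 -0.75 -1.42] w 0.129 q7 -0.58
turn units [ 9.378  0.051 -0.065]  shift after turn mm [   8.9 -115.6 -364.3]  shift in present axes [   7.4  238.8 -298.5] jaw now -43.53
```

View pics/w4.png

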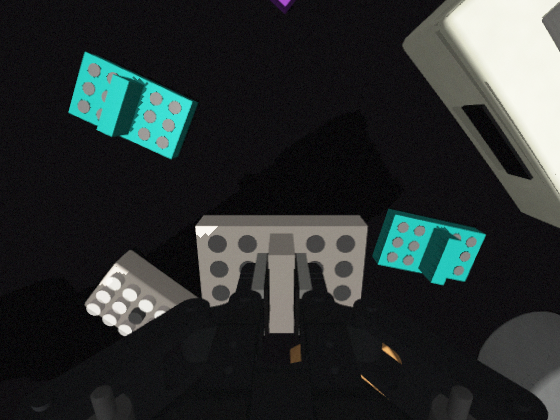

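The cassette is held at 11 mm opening, and the wrist picture shows it square in the jaws. Next: where it sits relative to the TCP, a better tray position, and then the turn and transfer.

```bash
python3 - <<'E'
from h import *
p,r,o=pose(); print(p,o['t'])
v=V('w4');P=(v.pts()-p)@r.as_matrix()
m=np.zeros(v.d.shape,bool);m[205:300,185:385]=1
k=m&(abs(P[...,1])<.035)&(abs(P[...,2])<.052)&(P[...,0]>-.02)&(P[...,0]<.012)
print(np.percentile(P[k][:,0],[5,25,50,75,95]).round(4))
q=P[k][:,1:]*1000; print(cv2.minAreaRect(q.astype(np.float32)), q.min(0),q.max(0))
f=np.zeros_like(m);f[235:335,268:296]=1;f&=(P[...,0]<-.01)&(abs(P[...,1])<.04)
q=P[f]*1000; print('fin',f.sum(),q.min(0),q.max(0),np.median(q,0))
E
```

```text
[ 0.61809918 -0.27064935  0.12613476] 4.65
[-0.0192  0.0051  0.0058  0.0063  0.0075]
((-0.5734806060791016, 0.5567855834960938), (46.04244613647461, 90.35709381103516), 0.22345760464668274) [-23.75191765 -44.62954313] [22.33881677 45.7226817 ]
fin 2397 [-38.28407611 -25.04122212  -5.22293161] [-10.01325636  18.252133     7.36949724] [-19.95057968   1.1783604    0.68745069]
```

```bash
python3 -m jog '-5 0 0 1.3 0 0 5; -5 0 0 1.3 0 0 5; 0 0 0 1.3 0 0 5; 0 0 0 1.3 0 0 5; 0 0 0 1.3 0 0 5'
python3 -m jog '0 0 0 1.3 0 0 5; 0 0 0 1.3 0 0 5; 0 0 0 0.28 0 0 5; 0 -20 -20 0 0 0 5; 0 -20 -40 0 0 0 5'
python3 -m jog '0 -15 -45 0 0 0 5; 0 -15 -45 0 0 0 5; 0 -15 -45 0 0 0 5; 0 -15 -45 0 0 0 5; 0 -15 -40 0 0 0 5'
python3 -c "
from h import *
plan([.5678,.1076,.12],80.2)"
```

```text
t: 5.15
eef_pos: [0.6153, -0.2698, 0.1315]
tool_rot: [0.529, 0.467, 0.531, -0.468]
contact_force: [-0.3, 0.0, -0.7]
gripper_width: 0.128
t: 5.65
eef_pos: [0.5855, -0.2077, 0.1322]
tool_rot: [-0.455, -0.541, -0.454, 0.543]
contact_force: [1.0, 1.3, -2.5]
gripper_width: 0.125
t: 6.15
eef_pos: [0.5498, 0.0277, 0.1328]
tool_rot: [-0.456, -0.54, -0.457, 0.54]
contact_force: [1.3, 1.6, -2.3]
gripper_width: 0.134
t 6.15 p [549.8  27.7 132.8] F [ 1.33  1.62 -2.35] w 0.134 q7 -1.95
turn units [0.038 0.001 0.013]  shift after turn mm [ 12.8   4.2 -81.8]  shift in present axes [ 12.8   4.5 -81.8] jaw now -99.57
```

```bash
python3 -m jog '0 4 -35 0.038 0 0 5; 0 0 -32 0 0 0 5; 0 0 -10 0 0 0 5; 0 0 0 0 0 0 5; 0 0 0 0 0 0 5'
python3 -c "
from h import *
plan([.5678,.1076,.12],80.2); snap('wrist','w5'); snap('top','t5'); snap('scene','s5')"
```

```text
t: 6.65
eef_pos: [0.5677, 0.0988, 0.1329]
tool_rot: [-0.454, -0.541, -0.454, 0.543]
contact_force: [0.2, -0.1, -1.3]
gripper_width: 0.134
t 6.65 p [567.7  98.8 132.9] F [ 0.2  -0.06 -1.28] w 0.134 q7 -2.08
turn units [-0.038  0.016  0.012]  shift after turn mm [12.9 -1.4 -8.7]  shift in present axes [12.9 -1.4 -8.7] jaw now -100.03
```

View pics/w5.png

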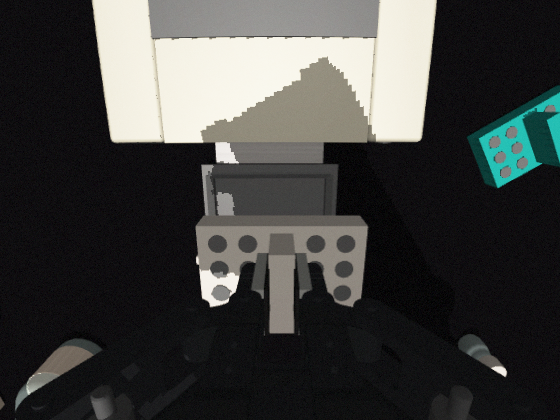

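View pics/s5.png

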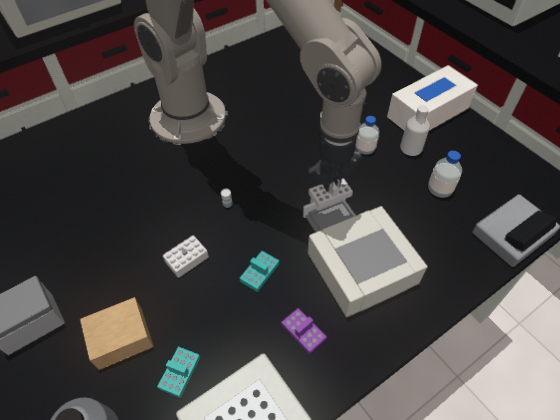

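The cassette hangs in front of the tray with its far edge at row 217. The far part of the pocket shows at cols 205–335, rows 165–215, and the reader's front top edge is at row 140. Next I measure both in tool axes.

```bash
python3 - <<'E'
from h import *
v=V('w5');s=cv2.resize(v.im[130:310,180:390],None,fx=3.3,fy=3.3,interpolation=cv2.INTER_CUBIC); s=np.clip(s.astype(float)*1.6,0,255).astype(np.uint8)
cv2.imwrite('pics/z5.png',s[:,:,::-1])
p,r,o=pose(); W=v.pts()
np.set_printoptions(linewidth=200,suppress=True)
for row in(185,200): print(row,[(c,*(W[row,c]*1000).round(0).astype(int)) for c in range(196,345,6)])
for col in (270,240): print(col,[(rr,*(W[rr,col]*1000).round(0).astype(int),int(v.im[rr,col].mean())) for rr in range(132,225,3)])
E
```

```text
185 [(196, np.int64(597), np.int64(172), np.int64(1)), (202, np.int64(595), np.int64(167), np.int64(0)), (208, np.int64(600), np.int64(153), np.int64(30)), (214, np.int64(598), np.int64(150), np.int64(24)), (220, np.int64(596), np.int64(146), np.int64(18)), (226, np.int64(595), np.int64(141), np.int64(19)), (232, np.int64(594), np.int64(136), np.int64(18)), (238, np.int64(593), np.int64(131), np.int64(18)), (244, np.int64(592), np.int64(126), np.int64(18)), (250, np.int64(591), np.int64(121), np.int64(19)), (256, np.int64(590), np.int64(116), np.int64(18)), (262, np.int64(590), np.int64(110), np.int64(20)), (268, np.int64(588), np.int64(105), np.int64(18)), (274, np.int64(587), np.int64(100), np.int64(17)), (280, np.int64(587), np.int64(95), np.int64(18)), (286, np.int64(586), np.int64(90), np.int64(19)), (292, np.int64(585), np.int64(85), np.int64(18)), (298, np.int64(584), np.int64(80), np.int64(19)), (304, np.int64(583), np.int64(75), np.int64(18)), (310, np.int64(582), np.int64(70), np.int64(19)), (316, np.int64(581), np.int64(65), np.int64(18)), (322, np.int64(580), np.int64(60)
[... 4171 characters left out ...]
2), np.int64(129), np.int64(19), 62), (189, np.int64(589), np.int64(130), np.int64(18), 66), (192, np.int64(587), np.int64(131), np.int64(18), 64), (195, np.int64(584), np.int64(131), np.int64(17), 67), (198, np.int64(582), np.int64(131), np.int64(20), 65), (201, np.int64(579), np.int64(132), np.int64(19), 66), (204, np.int64(576), np.int64(133), np.int64(19), 65), (207, np.int64(573), np.int64(134), np.int64(18), 65), (210, np.int64(571), np.int64(134), np.int64(18), 60), (213, np.int64(568), np.int64(135), np.int64(18), 64), (216, np.int64(594), np.int64(117), np.int64(112), 95), (219, np.int64(594), np.int64(116), np.int64(117), 93), (222, np.int64(593), np.int64(116), np.int64(120), 97)]
```

View pics/z5.png

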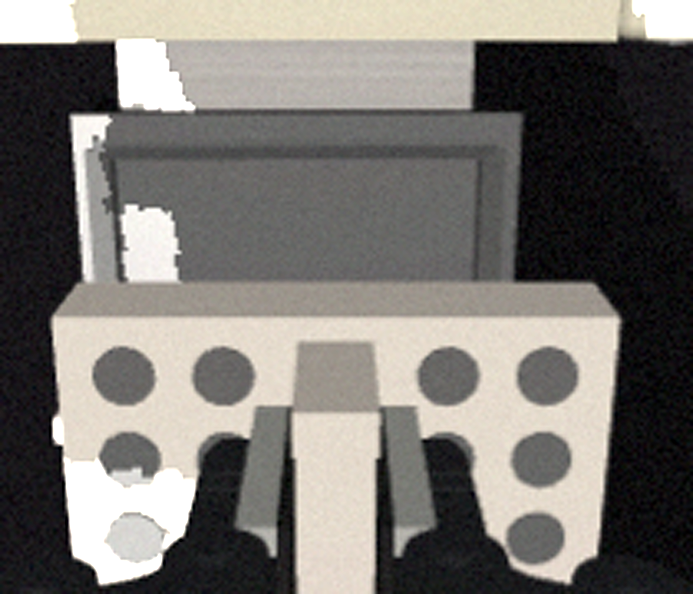

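```bash
python3 - <<'E'
from h import *
np.set_printoptions(suppress=True)
v=V('w5'); z=lambda a:[(180+(x+.5)/3.3-.5,130+(y+.5)/3.3-.5) for x,y in a]
p,r,o=pose(); print(p,o['t'])
def show(n,uv,h,T=None):
    w=v.plane(uv,h); print(n,(w[:,:2]*1000).round(1).tolist()); return w[:,:2]*1000
fl=show('floor left/right at row250',z([(121,255),(476,255)]),.018)
ff=show('floor far',z([(150,158),(300,158),(440,158)]),.018)
rf=show('reader front top',z([(90,40),(300,40),(600,40)]),.082)
u=p[2]-.0242
cb=show('cass bottom far corners',z([(77,283),(597,283)]),u)
ct=show('cass top far corners',z([(52,318),(622,318)]),u+.018)
for n,a in(('floor far',ff),('reader',rf),('cb',cb),('ct',ct)):
    d=a[-1]-a[0]; print(n,'len',np.linalg.norm(d),'ydir deg',np.degrees(np.arctan2(-d[1],-d[0])))
yaw=np.radians(-9.8)
X=np.array([np.cos(yaw),np.sin(yaw)]);Y=np.array([-X[1],X[0]])
print('floor width',(fl[0]-fl[1])@Y)
pc_u=(ff@X).mean()-27; pc_w=(fl@Y).mean(); print('pocket centre from floor (u,w)',pc_u,pc_w,'world',pc_u*X+pc_w*Y)
print('from reader face',(rf@X).mean()-61)
P=np.array([567.8,107.6]);print('from top/scene',P@X,P@Y)
for n,a in(('cb',cb),('ct',ct)): print(n,'cass centre u,w',(a@X).mean()-25,(a@Y).mean())
t=p[:2]*1000; print('tcp',t@X,t@Y)
E
```

```text
[0.56805599 0.09828446 0.13335751] 6.8
floor left/right at row250 [[577.0, 154.2], [560.5, 60.6]]
floor far [[601.4, 140.5], [594.5, 102.1], [588.2, 66.3]]
reader front top [[636.1, 132.6], [629.1, 93.5], [619.3, 37.5]]
cass bottom far corners [[597.1, 138.3], [581.3, 48.7]]
cass top far corners [[597.2, 137.8], [581.5, 49.2]]
floor far len 75.37008632823637 ydir deg 79.9374067352823
reader len 96.57552413934982 ydir deg 79.98229362557382
cb len 90.96187150205473 ydir deg 79.9579095936682
ct len 90.01219888441979 ydir deg 79.95578998069396
floor width 95.05598271400588
pocket centre from floor (u,w) 541.4973775168801 202.60058746847778 world [568.08033734 107.4762217 ]
from reader face 543.0599349616782
from top/scene 541.2000626486606 202.6748435032968
cb cass centre u,w 539.6772051928801 192.41827673435284
ct cass centre u,w 539.8639002410025 192.46357643754473
tcp 543.037910299477 193.53880368709
```

```bash
python3 -m jog '0 1.7 -10.1 0 0 0 5; 15 0 0 0 0 0 5; 20 0 0 0 0 0 5; 20 0 0 0 0 0 5; 0 0 0 0 0 0 5'
python3 -m jog '0 0 0 0 0 0 5; 0 0 0 0 0 0 5'
python3 -c "
from h import *
plan([.5713,.1081,.0422],79.96); snap('wrist','w6'); snap('scene','s6')
plan([.5713,.1081,.0422],79.96)
v=V('w6');s=cv2.resize(v.im[130:310,180:390],None,fx=3.3,fy=3.3,interpolation=cv2.INTER_CUBIC); s=np.clip(s.astype(float)*1.6,0,255).astype(np.uint8)
cv2.imwrite('pics/z6.png',s[:,:,::-1])
v=V('s6');cv2.imwrite('pics/zs6.png',cv2.resize(v.im[160:300,270:430],None,fx=4,fy=4,interpolation=2)[:,:,::-1])"
```

```text
t: 7.3
eef_pos: [0.5691, 0.1096, 0.0751]
tool_rot: [-0.454, -0.54, -0.455, 0.544]
contact_force: [-0.0, -0.7, -2.4]
gripper_width: 0.129
t: 7.5
eef_pos: [0.5723, 0.1104, 0.0793]
tool_rot: [0.455, 0.542, 0.454, -0.541]
contact_force: [0.4, -0.8, -1.0]
gripper_width: 0.133
t 7.5 p [572.3 110.4  79.3] F [ 0.36 -0.79 -1.04] w 0.133 q7 -2.11
turn units [ 0.003 -0.006 -0.012]  shift after turn mm [37.1 -0.6  2.4]  shift in present axes [37.1 -0.7  2.4] jaw now -100.02
t 7.6 p [572.4 110.3  79.6] F [-0.16 -0.39 -2.14] w 0.13 q7 -2.11
turn units [ 0.002 -0.007 -0.016]  shift after turn mm [37.4 -0.7  2.4]  shift in present axes [37.4 -0.8  2.4] jaw now -100.03
```

View pics/z6.png

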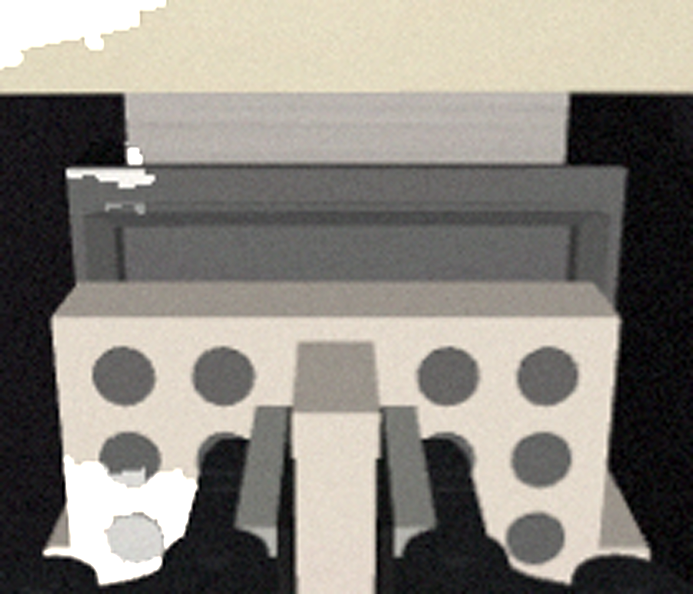

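View pics/zs6.png

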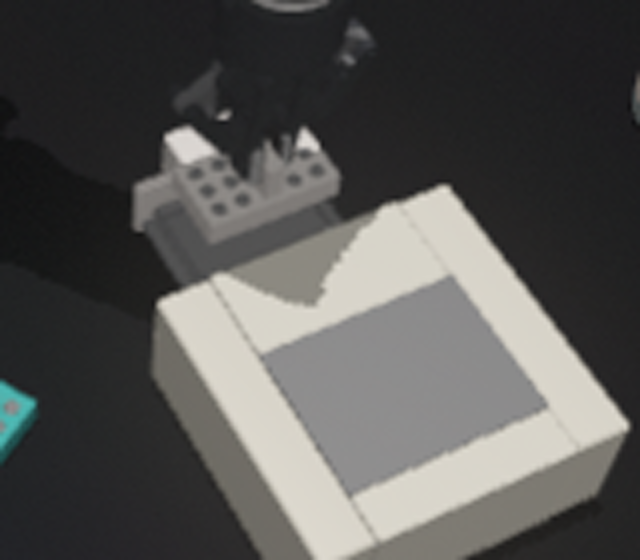

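The cassette now hangs just over the pocket, its lower far edge at zoom row 283. The far end of the pocket floor is at zoom row 225 and its sides at zoom cols 120 and 572. Measuring the offset again.

```bash
cat > off.py <<'E'
from h import *
def off(tag,fl,ff,cb,ct):
    v=V(tag); z=lambda a:[(180+(x+.5)/3.3-.5,130+(y+.5)/3.3-.5) for x,y in a]
    yaw=np.radians(-10.03);X=np.array([np.cos(yaw),np.sin(yaw)]);Y=np.array([-X[1],X[0]])
    p,r,o=pose();u=p[2]-.0242
    g=lambda a,h:v.plane(z(a),h)[:,:2]*1000
    F=g(fl,.018);E=g(ff,.018);B=g(cb,u);C=g(ct,u+.018)
    print('width',(F[0]-F[1])@Y,'pocket u,w',(E@X).mean()-27,(F@Y).mean())
    for a in(B,C): print('cass u,w',(a@X).mean()-25,(a@Y).mean(),'len',(a[0]-a[1])@Y,'yaw err deg',np.degrees(np.arctan2((a[0]-a[1])@X,(a[0]-a[1])@Y)))
    print('tcp',p[:2]*1000@X,p[:2]*1000@Y,p[2]*1000)
E
python3 -c "
from off import *
off('w6',[(120,250),(572,250)],[(150,225),(540,225)],[(77,283),(597,283)],[(52,318),(622,318)])"
```

```text
width 95.8571990030573 pocket u,w 539.8164852083703 205.62110761482361
cass u,w 541.3400778386884 207.5581574806116 len 91.13931761589409 yaw err deg -0.11591663509374088
cass u,w 541.4673121425303 207.56312715481863 len 90.2093766081806 yaw err deg -0.11931183884452547
tcp 544.4467059726949 208.3169921236104 79.56727450219516
```

```bash
python3 -m jog '0 -1 2.1 0 0 0 5; 10 0 0 0 0 0 5; 10 0 0 0 0 0 5; 2 0 0 0 0 0 5; 0 0 0 0 0 0 5'
python3 -m jog '0 0 0 0 0 0 5; 0 0 0 0 0 0 5'
python3 -c "
from h import *
plan([.5713,.1081,.0422],79.96); snap('wrist','w7'); 
v=V('w7');s=cv2.resize(v.im[130:310,180:390],None,fx=3.3,fy=3.3,interpolation=cv2.INTER_CUBIC); s=np.clip(s.astype(float)*1.6,0,255).astype(np.uint8)
cv2.imwrite('pics/z7.png',s[:,:,::-1])"
```

```text
t: 8.1
eef_pos: [0.5696, 0.1081, 0.0556]
tool_rot: [-0.454, -0.541, -0.455, 0.542]
contact_force: [1.1, -0.5, -1.7]
gripper_width: 0.126
t: 8.3
eef_pos: [0.5706, 0.1083, 0.0568]
tool_rot: [0.454, 0.542, 0.454, -0.542]
contact_force: [-0.1, -0.3, -0.6]
gripper_width: 0.129
t 8.3 p [570.6 108.3  56.8] F [-0.06 -0.29 -0.59] w 0.129 q7 -2.11
turn units [ 0.002 -0.002 -0.004]  shift after turn mm [14.6  0.8  0.1]  shift in present axes [14.6  0.8  0.1] jaw now -100.03
```

View pics/z7.png

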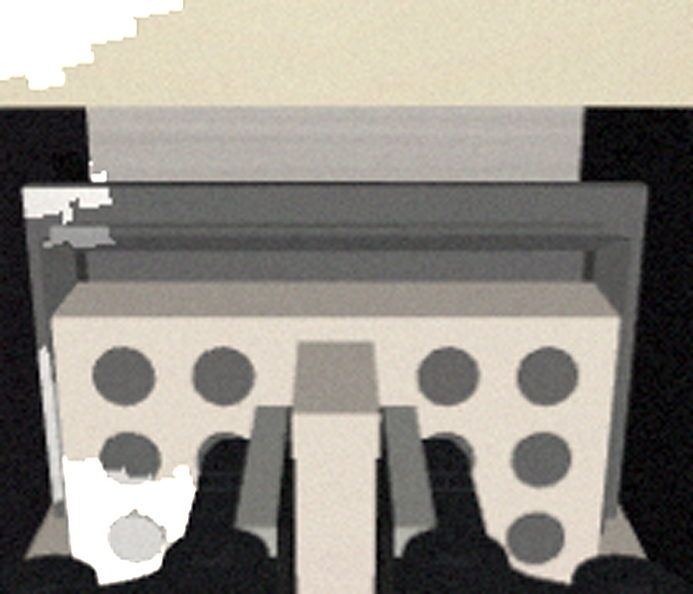

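```bash
python3 -c "
from off import *
off('w7',[(87,262),(586,262)],[(150,252),(540,252)],[(77,283),(597,283)],[(52,318),(622,318)])"
```

```text
width 94.49896769978353 pocket u,w 539.1105424777902 205.29969797420387
cass u,w 539.8181271250842 205.21614886766565 len 91.15950302497257 yaw err deg -0.10713462647895998
cass u,w 539.9634861855806 205.2300346940429 len 90.23167308195393 yaw err deg -0.10934432548872192
tcp 542.9902642525582 206.04034458412855 56.85793648710277
```

The remaining offset is about 0.8 mm in x and 0.1 mm in y, inside the 2 mm clearance. Lowering slowly.

```bash
python3 -m jog '2 -0.6 0 0 0 0 5; 2 0 0 0 0 0 5; 2 0 0 0 0 0 5; 2 0 0 0 0 0 5; 0 0 0 0 0 0 5'
python3 -m jog '1.5 0 0 0 0 0 5; 1.5 0 0 0 0 0 5; 1 0 0 0 0 0 5; 0 0 0 0 0 0 5; 0 0 0 0 0 0 5'
```

```text
t: 8.85
eef_pos: [0.5701, 0.1083, 0.0485]
tool_rot: [0.455, 0.542, 0.454, -0.542]
contact_force: [2.6, -0.3, -2.9]
gripper_width: 0.13
t: 9.35
eef_pos: [0.57, 0.1083, 0.0445]
tool_rot: [0.455, 0.542, 0.454, -0.542]
contact_force: [3.5, -0.3, -2.6]
gripper_width: 0.13
```

```bash
python3 -m jog '0 0.8 0 0 0 0 5; 0 0 0 0 0 0 5; 1 0 0 0 0 0 5; 0 0 0 0 0 0 5; 0 0 0 0 0 0 5'
python3 -c "
from h import *
plan([.5713,.1081,.0422],79.96);print(pose()[2]['contact_force']); snap('wrist','w8'); 
v=V('w8');s=cv2.resize(v.im[130:310,180:390],None,fx=3.3,fy=3.3,interpolation=cv2.INTER_CUBIC); s=np.clip(s.astype(float)*1.6,0,255).astype(np.uint8)
cv2.imwrite('pics/z8.png',s[:,:,::-1])"
```

```text
t: 9.85
eef_pos: [0.5702, 0.1082, 0.0434]
tool_rot: [-0.454, -0.542, -0.454, 0.542]
contact_force: [0.4, -0.4, -1.6]
gripper_width: 0.131
t 9.85 p [570.2 108.2  43.4] F [ 0.4  -0.43 -1.64] w 0.131 q7 -2.12
turn units [0.002 0.003 0.006]  shift after turn mm [ 1.2  1.1 -0.1]  shift in present axes [ 1.2  1.1 -0.1] jaw now -100.03
[ 0.39691034 -0.42512269 -1.64237051]
```

View pics/z8.png

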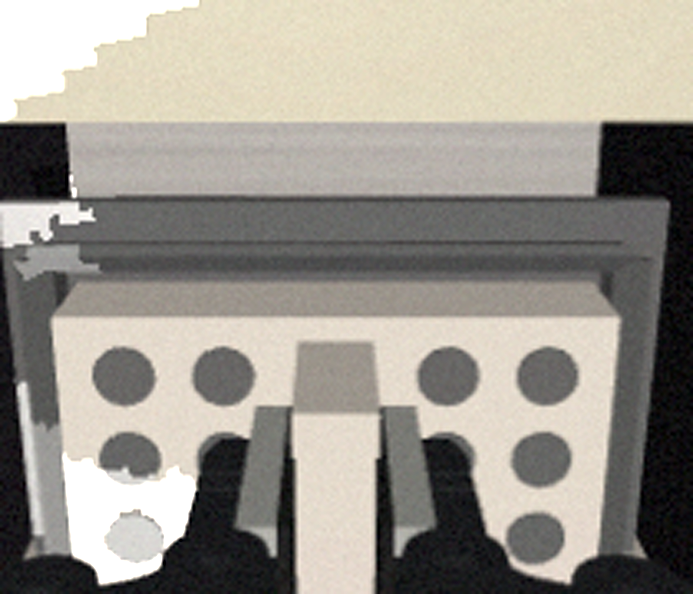

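The force along x is gone and the cassette is between the walls. A little farther down until the floor takes its weight.

```bash
python3 -m jog '0.6 0 0 0 0 0 5; 0 0 0 0 0 0 5; 0.6 0 0 0 0 0 5; 0 0 0 0 0 0 5; 0 0 0 0 0 0 5'
python3 -m jog '0.3 0 0 0 0 0 5; 0 0 0 0 0 0 5; 0 0 0 0 0 0 5'
```

```text
t: 10.4
eef_pos: [0.5704, 0.1082, 0.0423]
tool_rot: [-0.454, -0.542, -0.454, 0.542]
contact_force: [0.5, -0.3, -1.7]
gripper_width: 0.126
t: 10.7
eef_pos: [0.5705, 0.1082, 0.0421]
tool_rot: [0.454, 0.542, 0.454, -0.542]
contact_force: [0.1, 1.1, -1.8]
gripper_width: 0.131
```

```bash
python3 -m jog '0.5 0 0 0 0 0 5; 0 0 0 0 0 0 5; 0 0 0 0 0 0 5'
python3 -m jog '0.5 0 0 0 0 0 5; 0 0 0 0 0 0 5; 0 0 0 0 0 0 5'
```

```text
t: 11.0
eef_pos: [0.5706, 0.1082, 0.0421]
tool_rot: [0.454, 0.542, 0.454, -0.542]
contact_force: [-1.8, 0.1, 5.4]
gripper_width: 0.127
t: 11.3
eef_pos: [0.5706, 0.1082, 0.042]
tool_rot: [0.454, 0.542, 0.454, -0.542]
contact_force: [-3.6, -0.6, 9.4]
gripper_width: 0.131
```

Seated: the upward force rises at TCP z = 42.1 mm, against 42.2 mm predicted. I'll ease off 0.5 mm and open gradually.

```bash
python3 -m jog '-0.7 0 0 0 0 0 5; 0 0 0 0 0 0 5; 0 0 0 0 0 0 16; 0 0 0 0 0 0 22; 0 0 0 0 0 0 32'
python3 -m jog '0 0 0 0 0 0 35; 0 0 0 0 0 0 35; -10 0 0 0 0 0 35; -30 0 0 0 0 0 35; -40 0 0 0 0 0 35'
python3 -m jog '-10 0 0 0 0 0 35; 0 0 0 0 0 0 35; 0 0 0 0 0 0 35'
python3 -c "
from h import *
plan([.5713,.1081,.0422],79.96); snap('wrist','w9');snap('scene','s9')
v=V('s9');cv2.imwrite('pics/zs9.png',cv2.resize(v.im[160:300,270:430],None,fx=4,fy=4,interpolation=2)[:,:,::-1])"
```

```text
t: 11.8
eef_pos: [0.5706, 0.1082, 0.0416]
tool_rot: [0.454, 0.542, 0.454, -0.542]
contact_force: [0.6, -0.4, 0.5]
gripper_width: 0.372
t: 12.3
eef_pos: [0.5691, 0.1079, 0.1217]
tool_rot: [-0.454, -0.541, -0.455, 0.543]
contact_force: [1.4, 0.5, -0.1]
gripper_width: 0.409
t: 12.6
eef_pos: [0.5701, 0.108, 0.1315]
tool_rot: [-0.454, -0.542, -0.454, 0.542]
contact_force: [-0.8, -0.5, -0.7]
gripper_width: 0.41
t 12.6 p [570.1 108.  131.5] F [-0.82 -0.46 -0.74] w 0.41 q7 -2.1
turn units [0.002 0.003 0.004]  shift after turn mm [89.3  1.2 -0.3]  shift in present axes [89.3  1.2 -0.3] jaw now -100.03
```

View pics/w9.png

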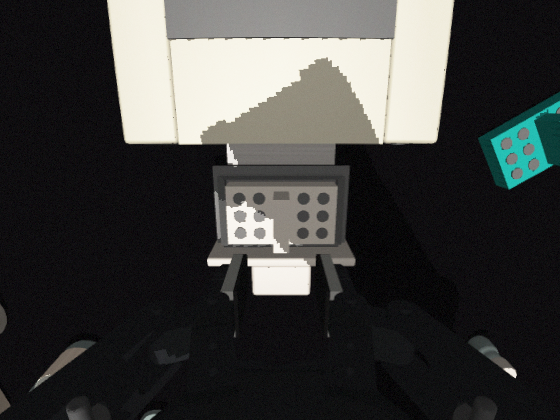

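View pics/zs9.png

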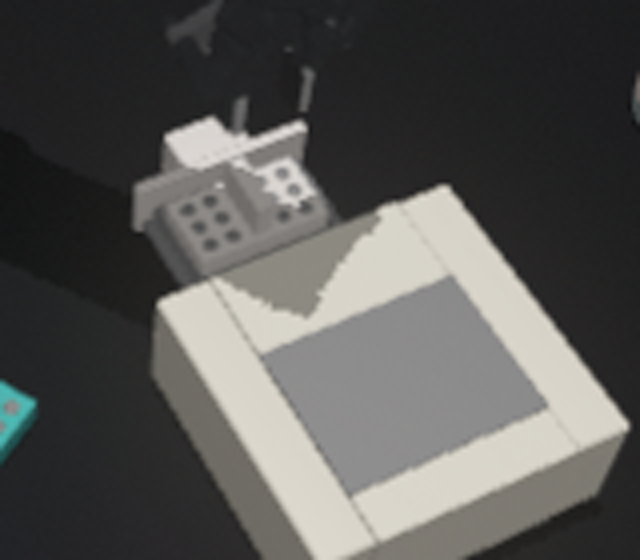

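The cassette sits square in the pocket at wrist (281,213), the panel is at row 252 and the pad at (281,280), with the tray out. Next I check heights and the pad position.

```bash
python3 - <<'E'
from h import *
v=V('w9');W=v.pts()*1000
def pl(a):  # rows r0:r1, cols
    q=W[a[0]:a[1],a[2]:a[3]].reshape(-1,3); A=np.c_[q[:,:2]-q[:,:2].mean(0),np.ones(len(q))]; c=np.linalg.lstsq(A,q[:,2],rcond=None)[0]; return c.round(3),q[:,2].std().round(2)
print('left half',pl((192,240,230,262)),'right half',pl((192,240,298,330)))
print('pad',pl((270,290,260,305)))
yaw=np.radians(-10.03);X=np.array([np.cos(yaw),np.sin(yaw)]);Y=np.array([-X[1],X[0]])
for c in(262,281,300): print(c,[(r,(W[r,c,:2]@X).round(0),(W[r,c,:2]@Y).round(0),W[r,c,2].round(0)) for r in range(236,302,4)])
m=W[...,2]>0; m&=(W[...,2]>30)&(W[...,2]<40);m[:178]=0;m[246:]=0;m[:,:220]=0;m[:,342:]=0
# finer: cassette top outline
q=W[m][:,:2]; print('cass',cv2.minAreaRect(q.astype(np.float32)))
p,r,o=pose();print('tcp',p[:2]*1000@X,p[:2]*1000@Y)
E
```

```text
left half (array([ 0.387, -0.478, 36.788]), np.float64(16.03)) right half (array([ 0.526,  0.274, 36.842]), np.float64(16.03))
pad (array([ 1.109, -0.192, 48.323]), np.float64(13.04))
262 [(236, np.float64(522.0), np.float64(221.0), np.float64(37.0)), (240, np.float64(518.0), np.float64(221.0), np.float64(36.0)), (244, np.float64(511.0), np.float64(222.0), np.float64(29.0)), (248, np.float64(508.0), np.float64(222.0), np.float64(29.0)), (252, np.float64(508.0), np.float64(221.0), np.float64(37.0)), (256, np.float64(509.0), np.float64(221.0), np.float64(46.0)), (260, np.float64(506.0), np.float64(220.0), np.float64(49.0)), (264, np.float64(503.0), np.float64(220.0), np.float64(50.0)), (268, np.float64(498.0), np.float64(221.0), np.float64(48.0)), (272, np.float64(495.0), np.float64(221.0), np.float64(48.0)), (276, np.float64(490.0), np.float64(221.0), np.float64(47.0)), (280, np.float64(486.0), np.float64(221.0), np.float64(47.0)), (284, np.float64(483.0), np.float64(221.0), np.float64(48.0)), (288, np.float64(480.0), np.float64(221.0), np.float64(48.0)), (292, np.float64(475.0), np.f
[... 1756 characters left out ...]
at64(498.0), np.float64(189.0), np.float64(46.0)), (272, np.float64(494.0), np.float64(189.0), np.float64(47.0)), (276, np.float64(491.0), np.float64(189.0), np.float64(48.0)), (280, np.float64(487.0), np.float64(189.0), np.float64(48.0)), (284, np.float64(484.0), np.float64(189.0), np.float64(49.0)), (288, np.float64(480.0), np.float64(189.0), np.float64(48.0)), (292, np.float64(476.0), np.float64(189.0), np.float64(48.0)), (296, np.float64(440.0), np.float64(185.0), np.float64(0.0)), (300, np.float64(435.0), np.float64(185.0), np.float64(-0.0))]
cass ((565.7828979492188, 108.28789520263672), (102.17072296142578, 53.88542938232422), 80.35086822509766)
tcp 541.962243843441 205.45720761132864
```

Seated: the block top measures 36.8 mm and the fin top about 61 mm, against 36 and 62 expected, and both halves are equal so it is level. The pad face is at u≈471, w≈205. I'll go in front of the pad, shut the fingers and lower.

```bash
python3 -m jog '0 -30 0 0 0 0 0; 0 -30 0 0 0 0 0; 0 -30 0 0 0 0 0; 0 -27 0 0 0 0 0; 0 0 0 0 0 0 0'
python3 -c "
from h import *
p,r,o=pose();print(p)
yaw=np.radians(-10.03);X=np.array([np.cos(yaw),np.sin(yaw)]);Y=np.array([-X[1],X[0]]);print('tcp',p[:2]*1000@X,p[:2]*1000@Y)
snap('wrist','w10');snap('scene','s10')"
```

```text
t: 13.2
eef_pos: [0.4508, 0.1287, 0.1303]
tool_rot: [-0.454, -0.539, -0.456, 0.543]
contact_force: [0.5, 0.0, -0.3]
gripper_width: -0.003
[0.45082861 0.12865155 0.13029498]
tcp 421.5320199408492 205.20335422415792
```

View pics/w10.png

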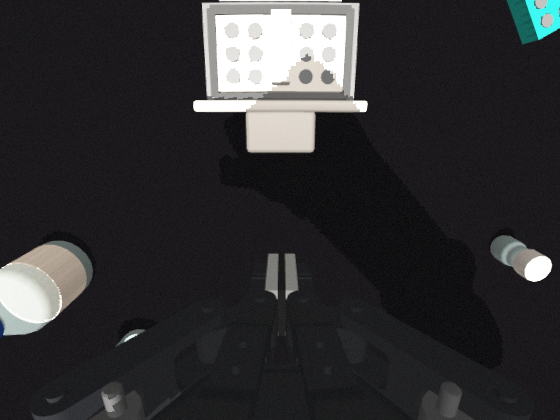

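View pics/s10.png

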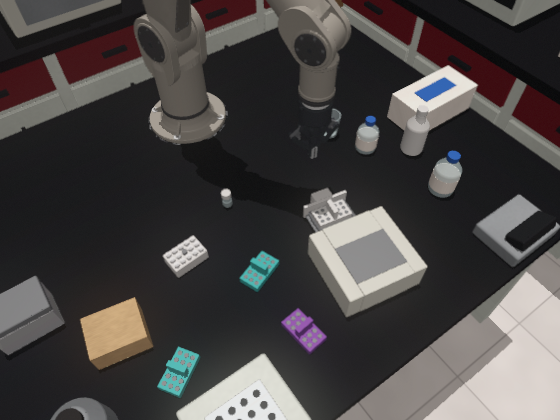

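Fingers are shut, in line with the pad at (281,130). A bottle is at (45,285), the beaker at (135,340) and the vial at (520,255). I'll check their distance from the descent line.

```bash
python3 - <<'E'
from h import *
yaw=np.radians(-10.03);X=np.array([np.cos(yaw),np.sin(yaw)]);Y=np.array([-X[1],X[0]])
for t in('t0','s0'):
    W=V(t).pts()*1000; u=W[...,:2]@X; w=W[...,:2]@Y
    k=(u>300)&(u<590)&(W[...,2]>15)&(abs(w-205)<220)&((abs(w-205)>75))
    q=np.c_[u[k],w[k],W[k][:,2]]
    for s in(-1,1):
        a=q[(q[:,1]-205)*s>0]; 
        if len(a): i=np.argsort(abs(a[:,1]-205))[:200:25]; print(t,s,a[i].round(0).tolist())
E
```

```text
t0 -1 [[324.0, 50.0, 1360.0], [324.0, 50.0, 1360.0], [324.0, 50.0, 1360.0], [324.0, 50.0, 1360.0], [324.0, 50.0, 1360.0], [324.0, 50.0, 1360.0], [324.0, 50.0, 1360.0], [324.0, 50.0, 1360.0]]
t0 1 [[352.0, 392.0, 40.0], [360.0, 394.0, 20.0], [368.0, 397.0, 42.0], [339.0, 400.0, 73.0], [329.0, 403.0, 68.0], [354.0, 406.0, 85.0], [373.0, 409.0, 75.0], [379.0, 412.0, 70.0]]
s0 -1 [[589.0, 24.0, 18.0], [573.0, 10.0, 18.0], [581.0, 4.0, 20.0], [588.0, -2.0, 20.0], [589.0, -5.0, 20.0], [384.0, -8.0, 51.0], [389.0, -11.0, 43.0], [371.0, -14.0, 49.0]]
s0 1 [[351.0, 391.0, 61.0], [357.0, 395.0, 57.0], [347.0, 396.0, 44.0], [367.0, 397.0, 22.0], [368.0, 398.0, 34.0], [367.0, 400.0, 24.0], [371.0, 402.0, 39.0], [364.0, 403.0, 59.0]]
```

Over 180 mm clear on both sides. Lowering to z≈24 mm, then approaching the pad.

```bash
python3 -m jog '30 0 0 0 0 0 0; 30 0 0 0 0 0 0; 30 0 0 0 0 0 0; 16 0 0 0 0 0 0; 0 0 0 0 0 0 0'
python3 -m jog '0 10 0 0 0 0 0; 0 10 0 0 0 0 0; 0 6 0 0 0 0 0; 0 0 0 0 0 0 0; 0 0 0 0 0 0 0'
python3 -c "
from h import *
p,r,o=pose();print(p)
yaw=np.radians(-10.03);X=np.array([np.cos(yaw),np.sin(yaw)]);Y=np.array([-X[1],X[0]]);print('tcp',p[:2]*1000@X,p[:2]*1000@Y)"
```

```text
t: 13.8
eef_pos: [0.4545, 0.1277, 0.0233]
tool_rot: [-0.454, -0.54, -0.455, 0.544]
contact_force: [-0.3, 0.2, -0.8]
gripper_width: -0.001
t: 14.3
eef_pos: [0.4813, 0.124, 0.0262]
tool_rot: [0.454, 0.542, 0.454, -0.542]
contact_force: [-0.3, -0.1, -0.2]
gripper_width: 0.001
[0.48127227 0.1239647  0.02622346]
tcp 452.32667302241896 205.89031204631257
```

```bash
python3 -m jog '0 2 0 0 0 0 0; 0 2 0 0 0 0 0; 0 2 0 0 0 0 0; 0 2 0 0 0 0 0; 0 2 0 0 0 0 0'
python3 -m jog '0 2 0 0 0 0 0; 0 2 0 0 0 0 0; 0 2 0 0 0 0 0; 0 2 0 0 0 0 0; 0 2 0 0 0 0 0'
```

```text
t: 14.8
eef_pos: [0.4899, 0.1224, 0.0257]
tool_rot: [-0.454, -0.541, -0.455, 0.542]
contact_force: [-4.3, 1.0, 3.9]
gripper_width: 0.002
t: 15.3
eef_pos: [0.5003, 0.1206, 0.0256]
tool_rot: [-0.454, -0.541, -0.455, 0.542]
contact_force: [-4.4, 1.7, 1.4]
gripper_width: 0.0
```

```bash
python3 -m jog '0 3 0 0 0 0 0; 0 3 0 0 0 0 0; 0 3 0 0 0 0 0; 0 3 0 0 0 0 0; 0 3 0 0 0 0 0'
python3 -m jog '0 3 0 0 0 0 0; 0 3 0 0 0 0 0; 0 3 0 0 0 0 0; 0 3 0 0 0 0 0; 0 3 0 0 0 0 0'
python3 -c "
from h import *
p,r,o=pose();print(p)
yaw=np.radians(-10.03);X=np.array([np.cos(yaw),np.sin(yaw)]);Y=np.array([-X[1],X[0]]);print('tcp',p[:2]*1000@X,p[:2]*1000@Y, 'Fx',o['contact_force'][:2]@X)"
```

```text
t: 15.8
eef_pos: [0.5147, 0.1181, 0.0256]
tool_rot: [-0.454, -0.541, -0.455, 0.542]
contact_force: [-6.3, 1.0, 3.9]
gripper_width: 0.005
t: 16.3
eef_pos: [0.5292, 0.1155, 0.0256]
tool_rot: [-0.454, -0.541, -0.455, 0.542]
contact_force: [-7.2, 2.2, 5.6]
gripper_width: 0.003
[0.52923384 0.11552105 0.0256215 ]
tcp 501.02581598519544 205.92888343343037 Fx -7.460596546555635
```

```bash
python3 -m jog '0 2 0 0 0 0 0; 0 2 0 0 0 0 0; 0 2 0 0 0 0 0; 0 2 0 0 0 0 0; 0 2 0 0 0 0 0'
python3 -m jog '0 1.5 0 0 0 0 0; 0 1.5 0 0 0 0 0; 0 1.5 0 0 0 0 0'
python3 -m jog '0 1 0 0 0 0 0; 0 1 0 0 0 0 0; 0 1 0 0 0 0 0'
```

```text
t: 16.8
eef_pos: [0.5389, 0.1138, 0.0256]
tool_rot: [-0.454, -0.541, -0.455, 0.542]
contact_force: [-7.1, 1.4, 4.8]
gripper_width: -0.004
t: 17.1
eef_pos: [0.5433, 0.1131, 0.0256]
tool_rot: [-0.454, -0.541, -0.455, 0.542]
contact_force: [-7.6, 1.6, 5.1]
gripper_width: 0.002
t: 17.4
eef_pos: [0.5462, 0.1126, 0.0256]
tool_rot: [-0.454, -0.541, -0.455, 0.542]
contact_force: [-7.7, 2.6, 4.8]
gripper_width: -0.001
```

```bash
python3 -m jog '0 1 0 0 0 0 0'|grep -E "eef|force"
python3 -m jog '0 1 0 0 0 0 0'|grep -E "eef|force"
python3 -m jog '0 1 0 0 0 0 0'|grep -E "eef|force"
```

```text
eef_pos: [0.5472, 0.1124, 0.0256]
contact_force: [-6.8, 2.6, 4.9]
eef_pos: [0.5482, 0.1122, 0.0256]
contact_force: [-6.9, 2.3, 5.1]
eef_pos: [0.5491, 0.112, 0.0256]
contact_force: [-6.9, 1.3, 5.1]
```

```bash
python3 -m jog '0 1 0 0 0 0 0'|grep -E "eef|force"
python3 -m jog '0 1 0 0 0 0 0'|grep -E "eef|force"
```

```text
eef_pos: [0.5501, 0.1119, 0.0256]
contact_force: [-7.1, 1.1, 5.6]
eef_pos: [0.5511, 0.1117, 0.0256]
contact_force: [-7.4, 3.2, 5.5]
```

```bash
python3 -m jog '0 0.7 0 0 0 0 0; 0 0.7 0 0 0 0 0'|grep -E "eef|force"
```

```text
eef_pos: [0.5525, 0.1114, 0.0256]
contact_force: [-7.0, 1.9, 6.0]
```

```bash
python3 -m jog '0 0.7 0 0 0 0 0; 0 0.7 0 0 0 0 0'|grep -E "eef|force"
```

```text
eef_pos: [0.5538, 0.1112, 0.0256]
contact_force: [-7.4, 1.9, 6.0]
```

```bash
python3 -m jog '0 0.7 0 0 0 0 0; 0 0.7 0 0 0 0 0'|grep -E "eef|force"
```

```text
eef_pos: [0.5552, 0.111, 0.0256]
contact_force: [-7.9, 2.3, 5.3]
```

```bash
python3 -m jog '0 0.5 0 0 0 0 0; 0 0.6 0 0 0 0 0'|grep -E "eef|force"
```

```text
eef_pos: [0.5562, 0.1108, 0.0256]
contact_force: [-7.4, 2.3, 5.1]
```

```bash
python3 -m jog '0 0.5 0 0 0 0 0; 0 0.6 0 0 0 0 0'|grep -E "eef|force"
```

```text
eef_pos: [0.5573, 0.1106, 0.0256]
contact_force: [-8.0, 2.2, 5.6]
```

```bash
python3 -m jog '0 0.5 0 0 0 0 0; 0 0.6 0 0 0 0 0'|grep -E "eef|force"
```

```text
eef_pos: [0.5583, 0.1104, 0.0256]
contact_force: [-7.8, 2.5, 5.9]
```

```bash
python3 -m jog '0 0.5 0 0 0 0 0; 0 0.6 0 0 0 0 0'|grep -E "eef|force"
```

```text
eef_pos: [0.5594, 0.1103, 0.0256]
contact_force: [-7.3, 1.9, 6.3]
```

```bash
python3 -m jog '0 0.5 0 0 0 0 0; 0 0.6 0 0 0 0 0'|grep -E "eef|force"
```

```text
eef_pos: [0.5605, 0.1101, 0.0256]
contact_force: [-9.0, 2.6, 5.4]
```

```bash
python3 -m jog '0 0.5 0 0 0 0 0; 0 0.6 0 0 0 0 0'|grep -E "eef|force"
```

```text
eef_pos: [0.5615, 0.1099, 0.0256]
contact_force: [-8.3, 1.0, 6.7]
```

```bash
python3 -m jog '0 0.5 0 0 0 0 0; 0 0.6 0 0 0 0 0'|grep -E "eef|force"
```

```text
eef_pos: [0.5626, 0.1097, 0.0256]
contact_force: [-8.5, 0.9, 6.2]
```

```bash
python3 -m jog '0 0.5 0 0 0 0 0; 0 0.6 0 0 0 0 0'|grep -E "eef|force"
```

```text
eef_pos: [0.5637, 0.1095, 0.0256]
contact_force: [-7.9, 2.1, 6.0]
```

```bash
python3 -m jog '0 0.5 0 0 0 0 0; 0 0.6 0 0 0 0 0'|grep -E "eef|force"
```

```text
eef_pos: [0.5647, 0.1093, 0.0256]
contact_force: [-8.1, 2.3, 6.5]
```

```bash
python3 -m jog '0 0.5 0 0 0 0 0; 0 0.6 0 0 0 0 0'|grep -E "eef|force"
```

```text
eef_pos: [0.5657, 0.1091, 0.0256]
contact_force: [-8.8, 2.6, 6.7]
```

```bash
python3 -m jog '0 0.5 0 0 0 0 0; 0 0.6 0 0 0 0 0'|grep -E "eef|force"
```

```text
eef_pos: [0.5668, 0.1089, 0.0256]
contact_force: [-7.5, 1.1, 6.4]
```

```bash
python3 -m jog '0 0.5 0 0 0 0 0; 0 0.6 0 0 0 0 0'|grep -E "eef|force"
```

```text
eef_pos: [0.5678, 0.1088, 0.0256]
contact_force: [-8.9, 2.5, 6.6]
```

```bash
python3 -m jog '0 0.5 0 0 0 0 0; 0 0.6 0 0 0 0 0'|grep -E "eef|force"
```

```text
eef_pos: [0.5685, 0.1087, 0.0256]
contact_force: [-10.5, 2.9, 8.5]
```

The motion has shortened and the force is up, so the stop is starting.

```bash
python3 -m jog '0 0.4 0 0 0 0 0; 0 0 0 0 0 0 0'|grep -E "eef|force"
```

```text
eef_pos: [0.5686, 0.1086, 0.0256]
contact_force: [-11.0, 2.1, 8.1]
```

```bash
python3 -m jog '0 0.6 0 0 0 0 0; 0 0 0 0 0 0 0'|grep -E "eef|force"
```

```text
eef_pos: [0.5689, 0.1085, 0.0256]
contact_force: [-11.3, 2.0, 10.0]
```

Vertical friction is growing, so I'll ease the tool up slightly while pressing.

```bash
python3 -m jog '-1 0 0 0 0 0 0; 0 0 0 0 0 0 0'|grep -E "eef|force"
```

```text
eef_pos: [0.5684, 0.1087, 0.0257]
contact_force: [-9.3, 2.3, 1.7]
```

```bash
python3 -m jog '0 0.6 0 0 0 0 0; 0 0 0 0 0 0 0'|grep -E "eef|force"
```

```text
eef_pos: [0.5687, 0.1086, 0.0257]
contact_force: [-10.3, 3.5, 2.6]
```

```bash
python3 -m jog '0 0.6 0 0 0 0 0; 0 0 0 0 0 0 0'|grep -E "eef|force"
```

```text
eef_pos: [0.569, 0.1085, 0.0257]
contact_force: [-11.3, 4.0, 4.3]
```

```bash
python3 -m jog '0 0.6 0 0 0 0 0; 0 0 0 0 0 0 0'|grep -E "eef|force"
```

```text
eef_pos: [0.5693, 0.1085, 0.0257]
contact_force: [-11.8, 4.0, 5.3]
```

```bash
python3 -m jog '0 0.7 0 0 0 0 0; 0 0 0 0 0 0 0'|grep -E "eef|force"
```

```text
eef_pos: [0.5696, 0.1084, 0.0257]
contact_force: [-13.5, 2.8, 6.3]
```

About 13.8 N along the reader's x. One small step more, then release backwards.

```bash
python3 -m jog '0 0.4 0 0 0 0 0; 0 0 0 0 0 0 0'|grep -E "eef|force"
python3 -m jog '0 -3 0 0 0 0 0; 0 -4 0 0 0 0 0; 0 -5 0 0 0 0 0; 0 -6 0 0 0 0 0; 0 -8 0 0 0 0 0'
python3 -m jog '0 -15 0 0 0 0 0; 0 -20 0 0 0 0 0; 0 -20 0 0 0 0 0; 0 -20 0 0 0 0 0; 0 -20 0 0 0 0 0'
python3 -m jog '0 0 0 0 0 0 0; 0 0 0 0 0 0 0; 0 0 0 0 0 0 0; 0 0 0 0 0 0 0; 0 0 0 0 0 0 0'
python3 -c "
from h import *
snap('wrist','w11');snap('scene','s11')"
```

```text
eef_pos: [0.5697, 0.1084, 0.0257]
contact_force: [-14.1, 3.3, 7.4]
t: 23.2
eef_pos: [0.55, 0.1117, 0.027]
tool_rot: [0.455, 0.543, 0.454, -0.541]
contact_force: [-0.2, 0.9, 0.0]
gripper_width: 0.0
t: 23.7
eef_pos: [0.4558, 0.1286, 0.0273]
tool_rot: [0.455, 0.543, 0.454, -0.541]
contact_force: [-0.4, 0.3, -0.5]
gripper_width: -0.004
t: 24.2
eef_pos: [0.456, 0.1285, 0.0268]
tool_rot: [0.454, 0.542, 0.454, -0.542]
contact_force: [0.0, -0.3, 0.3]
gripper_width: -0.003
```

View pics/w11.png

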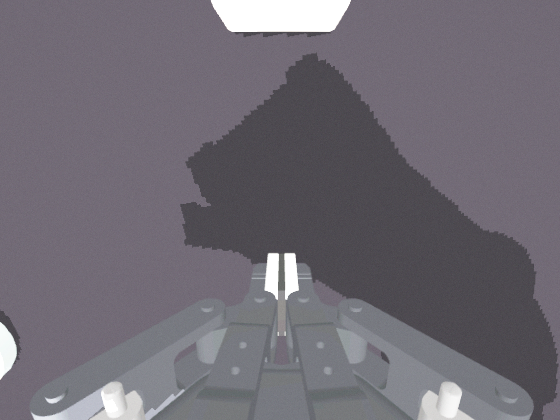

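View pics/s11.png

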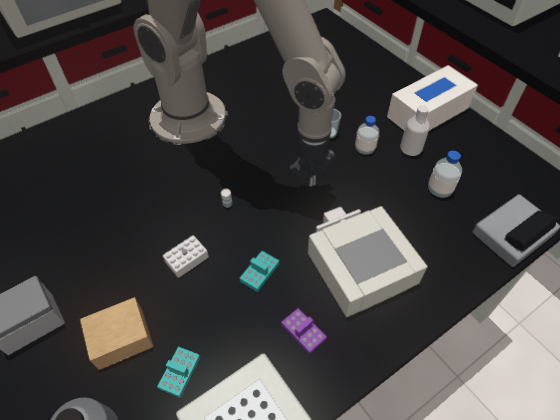

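The tray is in: its panel is at scene (338,220), close to the reader's face. I'll lift clear, wait, and measure whether it creeps.

```bash
python3 -m jog '-30 0 0 0 0 0 0; -30 0 0 0 0 0 0; -30 0 0 0 0 0 0; -30 20 0 0 0 0 0; 0 20 0 0 0 0 0'
python3 -m jog '0 10 0 0 0 0 0; 0 0 0 0 0 0 0; 0 0 0 0 0 0 0; 0 0 0 0 0 0 0; 0 0 0 0 0 0 0'
python3 - <<'E'
from h import *
snap('wrist','w12')
E
python3 -m jog '0 0 0 0 0 0 0; 0 0 0 0 0 0 0; 0 0 0 0 0 0 0; 0 0 0 0 0 0 0; 0 0 0 0 0 0 0'
python3 -m jog '0 0 0 0 0 0 0; 0 0 0 0 0 0 0; 0 0 0 0 0 0 0; 0 0 0 0 0 0 0; 0 0 0 0 0 0 0'
python3 - <<'E'
from h import *
snap('wrist','w13');snap('top','t13')
yaw=np.radians(-10.03);X=np.array([np.cos(yaw),np.sin(yaw)]);Y=np.array([-X[1],X[0]])
for t in('w12','w13'):
    W=V(t).pts()*1000;u=W[...,:2]@X;w=W[...,:2]@Y
    k=(abs(w-205)<20)&(W[...,2]>42)&(W[...,2]<54)&(u>440)&(u<605); print(t,'pad front u',np.percentile(u[k],[1,3,50,99]).round(1),k.sum())
    k=(abs(w-205)<50)&(W[...,2]>77)&(W[...,2]<88)&(u>560); print('reader front u',np.percentile(u[k],[1,3]).round(1))
a,b=V('t0'),V('t13'); d=(np.abs(a.im.astype(int)-b.im).max(2)>60).astype(np.uint8)
n,l,s,c=cv2.connectedComponentsWithStats(d); print([tuple(x) for x in s[1:] if x[4]>25])
E
```

```text
t: 24.8
eef_pos: [0.4975, 0.1225, 0.151]
tool_rot: [0.456, 0.544, 0.454, -0.539]
contact_force: [0.5, 0.6, 0.6]
gripper_width: 0.002
t: 25.3
eef_pos: [0.5034, 0.12, 0.1462]
tool_rot: [-0.454, -0.541, -0.455, 0.542]
contact_force: [0.6, -0.1, 0.2]
gripper_width: 0.005
t: 25.85
eef_pos: [0.5044, 0.1199, 0.1468]
tool_rot: [-0.454, -0.542, -0.454, 0.542]
contact_force: [0.2, -0.4, 0.1]
gripper_width: 0.003
t: 26.35
eef_pos: [0.5044, 0.1199, 0.1468]
tool_rot: [-0.454, -0.542, -0.454, 0.542]
contact_force: [0.1, -0.7, -0.1]
gripper_width: -0.001
w12 pad front u [541.8 542.6 560.9 588.8] 2814
reader front u [602.8 603.1]
w13 pad front u [541.9 542.7 561.  588.4] 2748
reader front u [602.7 602.9]
[(np.int32(221), np.int32(165), np.int32(19), np.int32(11), np.int32(102)), (np.int32(344), np.int32(168), np.int32(29), np.int32(30), np.int32(464)), (np.int32(196), np.int32(175), np.int32(78), np.int32(116), np.int32(3819)), (np.int32(236), np.int32(178), np.int32(9), np.int32(10), np.int32(53)), (np.int32(248), np.int32(183), np.int32(11), np.int32(6), np.int32(27)), (np.int32(225), np.int32(192), np.int32(39), np.int32(27), np.int32(465)), (np.int32(238), np.int32(282), np.int32(50), np.int32(96), np.int32(3035)), (np.int32(505), np.int32(313), np.int32(55), np.int32(58), np.int32(1400)), (np.int32(306), np.int32(347), np.int32(12), np.int32(25), np.int32(139)), (np.int32(220), np.int32(352), np.int32(99), np.int32(68), np.int32(3578)), (np.int32(532), np.int32(366), np.int32(28), np.int32(54), np.int32(1105)), (np.int32(310), np.int32(377), np.int32(7), np.int32(11), np.int32(41)), (np.int32(509), np.int32(377), np.int32(23), np.int32(43), np.int32(755)), (np.int32(274), np.int32(413), np.int32(16), np.int32(7), np.int32(63)), (np.int32(315), np.int32(412), np.int32(7), np.int32(8), np.int32(44))]
```

View pics/w13.png

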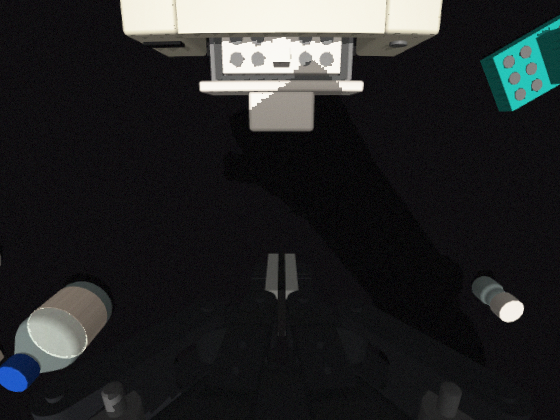

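View pics/t13.png

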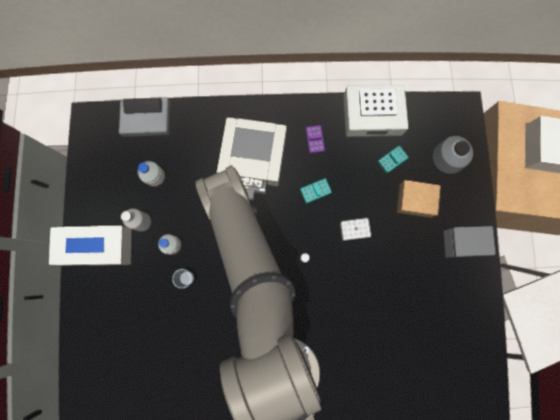

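The tray stays put: the pad front is 60 mm before the face, so the joint is about 0.071, and it did not change over 1.1 s. The bystanders look unmoved. One last check on the cassette's height, then I hand in.

```bash
python3 - <<'E'
from h import *
W=V('w13').pts()*1000
for n,a in(('left',(45,68,228,262)),('right',(45,68,300,340))): print(n,np.median(W[a[0]:a[1],a[2]:a[3],2]).round(1))
print('fin',np.percentile(W[50:66,276:288,2],[50,90]).round(1))
print(bot.get_obs()['contact_force'].round(2)); bot.hand_in()
E
```

```text
left 36.5
right 36.4
fin [62. 63.]
[ 0.36 -0.21 -0.1 ]
the job is handed in; nothing more can be done
```

The cassette is down in the tray pocket, the tray is pressed in on its latch, and I handed the job in at about 26.5 s. No verdict is reported.

- **Cassette:** I gripped it by the fin, turned it to the reader's heading, lowered it into the pocket and let go. After latching, both ends of the block's top measured 36.5 and 36.4 mm (36 expected) and the fin top 62 mm, so it is seated and level. One brief sideways touch of about 3.5 N during lowering was corrected before it seated.
- **Pressing:** I pushed the pad with the shut fingers. The stop was reached at about 14.5 N along the reader's x. The largest total force read was about 16 N, under the 22 N limit.
- **Latch:** after I let go, the tray came to rest at a joint value of about 0.071. Two measurements 1.1 s apart agreed to 0.1 mm, so one press was enough.
- **Other things on the bench:** in the last top picture those in view look to be where they were. I compared them by eye and by picture difference, and did not measure each one.

My estimates of the pocket's position differed by 1–3 mm between views, which is why I re-measured it twice on the way down. Nothing in the last checks failed.

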